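# Make the wire bonder safe for moving

## Robot

A 7-joint arm with a two-finger parallel gripper is mounted at the origin on the work surface. World frame = base frame: x ahead of the robot, y to its left, z up, the work surface at z = 0. Lengths are in m, angles in degrees, forces in N, time in s.
With the tool pointing down it reaches from about 0.4 to 0.9 m from the base axis. Payload 5.6 kg.
Tool frame: the origin (TCP) lies at the very end of the fingers, on their centre line; the grasp point (between the pads) lies 19 mm behind it (arm.grip_depth is the distance from the TCP to the grasp point, in m); z points along the fingers, x is the direction in which the jaws open and shut, and the axes are right-handed (so a half turn about z gives the same grasp; the last joint's range is limited). The gripper opens to 92 mm and grips with 3 to 60 N. Pads are 20 mm wide; open, the fingers measure 128 mm over their backs; the gripper's body (75 mm by 189 mm) begins 69 mm behind the grasp point.
Start: joints at [63.656, 26.786, -0.665, 91.828, 0.344, 61.387, -3.226], TCP at [0.263, -0.594, 0.215] pointing down, gripper open.
Joint ranges: [-144.91, 144.91], [-17.63, 115.5], [-89.93, 88.59], [15.96, 139.68], [-74.01, 254.01], [8.47, 105.57], [-167.45, 167.45]. Speed limits (degrees/s): [147.25, 147.25, 180, 180, 180, 180, 180].

## Interface

Orientations are given as a 3x3 rotation matrix whose columns are the frame's x, y, z axes.
In Python, from station import arm, grab_frame gives the robot as it stands. The module is installed in compiled form; this text tells all that it offers.
- The arm moves only by the tool carry_out, never from a script. Its argument "increments" is a list of rows, each a list of 3 entries, a list of its own where there are three numbers: the shift along the world's x, y, z in m, then the turn, a rotation vector about the world's x, y, z in rad, then the closure, from 0 (fully open) to 1 (shut). A call has 1 to 8 rows; each row shifts and turns the commanded pose from where the row before left it; what a row does not reach is not made up. A row lasts 1/12 s, in which the tool goes at most 41.7 mm and 7.16 degrees, less where a joint would pass 70% of its speed; a pose out of reach is approached as far as the arm can. A call is refused whole if a number of a shift passes 0.0417 or a number of a turn 0.125, either way. A call with a gripper value outside its range is refused whole. The fingers move at their own pace and stop on an object; the grip force is fixed at half the most. Time passes only in rows, so rows that do not move let the fingers close. It gives the time, the measured TCP pose, the force and the opening at its end, in the units of the state.
- arm.get_state(): the state, without advancing time (a new reading comes with each control period).
- grab_frame(name): name is "scene" or "side" or "wrist"; returns a dict with "frame" (420x560x3 uint8, blue, green, red), "camera_matrix" (3x3 intrinsics, pixels), "k1" (the pictures are not rectified: a ray, as slopes to the right and down, at radius r is drawn at 1 + k1 r^2 times it, then the intrinsics apply), "R" (3x3) and "t" (3): a world point X has camera coordinates R X + t; the wrist camera has in their place "tool_from_camera" (4x4, takes a point from camera to tool coordinates, whose origin is the TCP and whose axes are the tool frame's). Camera axes: x right, y down, z forward; pixel columns grow to the right and rows downward; lengths in m; the calibration is good to about 2 mm. A picture is of the moment at which its call begins: read the wrist's pose just before it. There is no depth.
- arm.job_done(): hands the job in, once; it reports no verdict.
The state is a dict: "time_s": time; "joint_positions": joint angles; "qd": joint speeds; "joint_torque": joint torques, N m; "eef_pos": TCP position; "eef_rot": TCP orientation; "ft_force": force on the tool from outside, world axes, zero at the start; "moment": the same for the moment, N m; "finger_gap": finger opening in m.
Only numpy, scipy, OpenCV 4.12 (cv2) and the standard library are available. Lean on these libraries where they do the work, as an engineer would, in place of code of your own. Each camera call takes 0.05 s, during which the arm holds its last target. There are 200 camera calls.

## Task

Make the wire bonder ready to be moved. First throw the main isolator (the switch with the wide stirrup handle) over to off, away from the robot, leaving the two small ball-ended toggles as they are; then take the reel can off the slideway, without tipping it over, and stand it upright in the white tray; and only then slide the transport lock fully home against its end stop. Leave the bottle, the jar, the eyepiece and the board carrier where they stand.

Things in the scene. Friction and masses are not known exactly. Their poses are not given: they have to be found in the camera images.
- console: Teal power console plate, 130 x 270 x 20 mm (x, y, z), fixed. Origin: centre of its underside. Three grey switch blocks stand on it in a row along its y, 85 mm apart, in any order.
- isolator_base: Main isolator's grey block, 74 x 56 x 36 mm (x, y, z), fixed. Origin: centre of its underside, 20 mm above the bench; x points away from the robot's side, y along the console. The hinge runs along y, 45 mm above this origin. The handle is a stirrup: two 5 mm steel arms 37 mm apart, 70 mm long, joined by a black round bar.
- isolator (a joint): Angle of the isolator's handle: 0 = on (leaning 0.75 rad from upright towards -x of its block, the robot's side), 1.5 rad = off (leaning 0.75 rad towards +x). The handle is heavy (0.22 kg) and over-centre: past upright (0.75 rad) it drops by its own weight onto the nearer end; about 2 N at the bar starts it.
- isolator_bar (a point): Centre of the isolator handle's black bar, 16 mm thick and 60 mm long along the block's y; 70 mm from the hinge; about 116 mm above the bench at either end of the swing, 135 mm when upright.
- toggle_a_tip (a point): Centre of the 18 mm ball at the end of a small toggle (steel rod 8 mm thick, hinge 45 mm above the underside of a block of the same size as the isolator's, ball 55 mm from the hinge). This toggle leans towards the robot's side. Leave as it is.
- toggle_b_tip (a point): Centre of the 18 mm ball of the other small toggle, the same but leaning away from the robot's side. Leave as it is.
- slideway: Teal slideway plate 80 x 250 x 20 mm (x, y, z), fixed. Origin: centre of its underside; its y axis runs along the track towards the end stop. On top: two guide strips 6 mm wide and 8 mm high at x = +-31 mm, and a steel end stop 56 mm wide (x), 18 mm thick, its near face at y = +105 mm, its top 46 mm above the bench.
- lock (a joint): Travel of the transport lock along the slideway's +y: 0 = unlocked, 0.188 m = fully home against the end stop. Stays where it is left; about 2 N moves it.
- lock_top (a point): Centre of the top of the transport lock's grip, 60 mm above the bench: a black upright block 34 mm (x) by 14 mm (y) by 28 mm high, on a steel carriage 46 x 24 mm whose top is 33 mm above the bench. At travel 0 it stands at y = -95 mm of the slideway.
- reel_can: Round aluminium reel can with a white lid, 42 mm in diameter, 45 mm high, about 70 g, loose, standing on the slideway (20 mm above the bench) in the lock's way. Origin: centre of its underside; z is its upright axis.
- tray: White square open tray, fixed, 90 x 90 mm outside, walls 4 mm thick and 13 mm high. Origin: centre of its underside.
- tray_in (a point): Centre of the tray's inner floor, 82 x 82 mm.
- bottle: Bystander: amber bottle, 44 mm in diameter, 165 mm high, loose, standing on the robot's side of the console. Origin: centre of its underside.
- jar: Bystander: low glass jar with a black cap, 52 mm in diameter, 55 mm high, loose, on the far side of the console. Origin: centre of its underside.
- column: Fixed upright steel microscope column, 24 mm in diameter, 200 mm high, on a round white foot (52 mm in diameter, 12 mm high), standing close beyond the slideway: an obstacle for the gripper's body. Origin: centre of its underside.
- eyepiece: Bystander: microscope eyepiece standing on end, 38 mm in diameter, 58 mm high, loose, beyond the slideway and the column. Origin: centre of its underside.
- board_carrier: Bystander: flat aluminium carrier with two green circuit boards, 60 x 110 x 14 mm, loose, on the robot's side of the slideway. Origin: centre of its underside.
Things that resemble listed ones, but are neither listed nor needed, are in the scene too. There is more than one size of the reel_can; the one meant has the size given above. There is more than one size of the tray; the job needs the smaller.

How it is judged:
By the outcome, as a careful person would: the job done as asked, in the order asked, and still so for the second after the job is handed in, with the robot touching nothing.
It also fails if it takes over 72 s, if anything falls off the work surface, if the arm or the gripper's body presses on something with over 40 N, if the wrist force passes 120 N, or if a joint passes its speed limit or range.

## Working session

There is one attempt and no reset: what is moved stays moved. The work goes in short steps, Python scripts to look and compute and a tool call to move; the robot and the scene stay as the last step left them, time stands still between calls to the robot, and variables do not carry over. Pictures are saved under pics/ and viewed, about 8 in all and at most 12, crops included, and the job is handed in when it is done.

Besides the shell and the picture viewer there is one more tool, called after "Request:" as name(argument=value, ...) on one line, values as JSON. carry_out: Moves the arm, as the interface text tells. Its arguments: {"type":"object","properties":{"increments":{"type":"array"}},"required":["increments"]}

```bash
mkdir -p pics; cat > h.py <<'E'
import numpy as np, cv2
from station import arm, grab_frame
def snap(name,fn):
    s=arm.get_state(); f=grab_frame(name); cv2.imwrite('pics/'+fn,f['frame'])
    K=np.array(f['camera_matrix']);k1=f['k1']
    if name=='wrist':
        T=np.array(f['tool_from_camera']);Rt=np.array(s['eef_rot']);p=np.array(s['eef_pos'])
        Rwc=Rt@T[:3,:3]; c=Rt@T[:3,3]+p
    else:
        R=np.array(f['R']);Rwc=R.T;c=-R.T@np.array(f['t'])
    np.savez('pics/'+fn[:-4]+'.npz',K=K,k1=k1,Rwc=Rwc,c=c)
def ray(fn,uv):
    d=np.load('pics/'+fn+'.npz');K=d['K']
    a=cv2.undistortPoints(np.array([[uv]],float),K,np.array([float(d['k1']),0,0,0])).ravel()
    return d['c'],d['Rwc']@np.array([a[0],a[1],1.])
def at(fn,uv,z):
    c,r=ray(fn,uv); return (c+r*(z-c[2])/r[2]).round(4)
def proj(fn,X):
    d=np.load('pics/'+fn+'.npz')
    p=(np.array(X)-d['c'])@d['Rwc']; a=p[:2]/p[2]; a=a*(1+d['k1']*(a@a)); return (d['K'][:2,:2]@a+d['K'][:2,2]).round(1)
E
python3 - <<'E'
from h import *
s=arm.get_state(); print(s)
for n in('scene','side','wrist'):
    snap(n,n+'1.png'); d=np.load(f'pics/{n}1.npz'); print(n,d['c'],d['Rwc'][:,2],d['k1'])
E
```

```text
{'time_s': 0.0, 'joint_positions': array([63.65465411, 26.83699009, -0.66248363, 91.88135794,  0.34206114,
       61.38681482, -3.22471782]), 'qd': array([ 0.04358146,  0.00993251, -0.08967176,  0.09040822,  0.0675529 ,
       -0.03326655, -0.05914319]), 'joint_torque': array([-1.25462138e-03, -5.20568097e+01, -1.25607412e-02, -2.43748963e+01,
       -5.66445873e-02,  1.73599483e-02,  1.54144946e-04]), 'eef_pos': array([ 0.26283136, -0.59384222,  0.21362596]), 'eef_rot': array([[ 4.04759694e-01, -9.14422711e-01, -8.34694809e-04],
       [-9.14421325e-01, -4.04760537e-01,  1.59602797e-03],
       [-1.79729574e-03,  1.17254940e-04, -9.99998378e-01]]), 'ft_force': array([-0.56361769,  0.55684174, -0.11249472]), 'moment': array([-0.03773986, -0.00195044,  0.02370875]), 'finger_gap': 0.09149125536366091}
scene [ 1.02775147 -0.26184506  0.8395708 ] [-0.50431222  0.26858144 -0.82069068] 0.018038155781063853
side [ 0.42596724 -0.7174909   0.64363966] [ 0.13675291  0.79029802 -0.59726684] -0.08148361300818723
wrist [ 0.33689316 -0.56170822  0.3839462 ] [-0.26085309 -0.1138485  -0.95864184] -0.03532629446356478
```

```bash
python3 -c "
import cv2
for n in('scene','side'):
    a=cv2.imread(f'pics/{n}1.png');cv2.imwrite(f'pics/{n}1b.png',cv2.resize(a,(800,600),interpolation=cv2.INTER_CUBIC))"
```

```text
(no output)
```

View pics/scene1b.png

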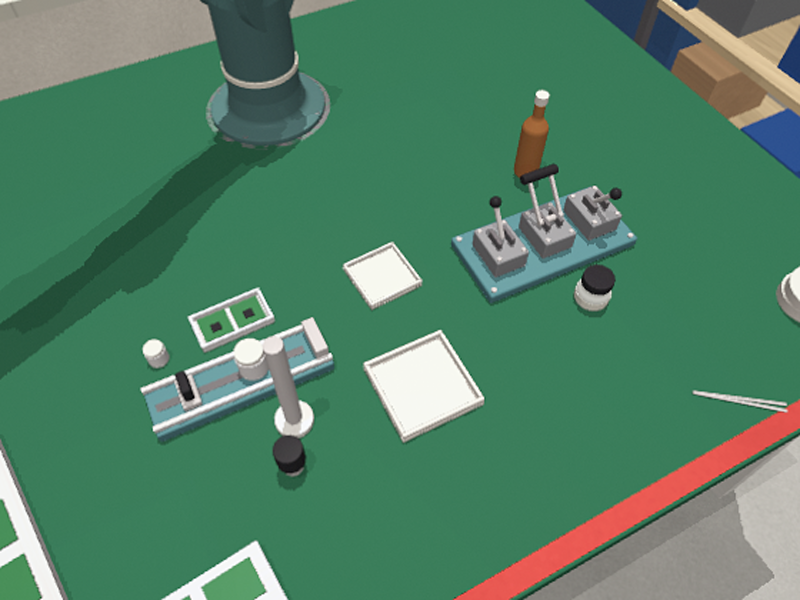

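View pics/side1b.png

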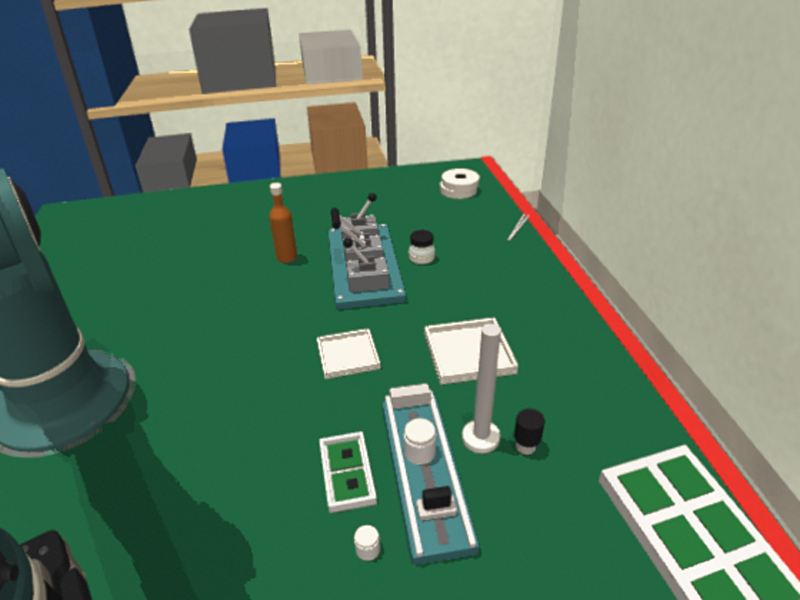

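Both views are clear. In the scene view (800 px) the isolator bar is at (540,174), in the middle of the console. The can lid is at (250,349), the lock grip at (186,382), and the small tray's corners at (344,267), (392,244), (421,279) and (374,306). The column base is at (294,420), beside the can.

```bash
python3 - <<'E'
from h import *
def P(n,u,v,z,l=''): print(l,n,at(n+'1',(u*.7,v*.7),z))
def tri(a,b,l):
    c1,r1=ray('scene1',np.array(a)*.7);c2,r2=ray('side1',np.array(b)*.7)
    r1/=np.linalg.norm(r1);r2/=np.linalg.norm(r2)
    t=np.linalg.lstsq(np.c_[r1,-r2],c2-c1,rcond=None)[0];p,q=c1+t[0]*r1,c2+t[1]*r2
    print(l,((p+q)/2).round(4),'gap',np.linalg.norm(p-q).round(4))
tri((540,174),(335,218),'bar'); P('scene',540,174,.116,'bar')
tri((496,202),(348,243),'toggleA');tri((616,194),(373,197),'toggleB')
tri((250,347),(420,428),'canTop');P('scene',250,347,.065);P('side',420,428,.065)
tri((185,379),(436,492),'lock');P('scene',184,379,.06);P('side',436,492,.06)
for u,v in((344,267),(392,244),(421,279),(374,306)):P('scene',u,v,.013,'tray')
for u,v in((318,343),(372,331),(380,366),(326,377)):P('side',u,v,.013,'tray')
for u,v in((453,240),(492,298),(635,240)):P('scene',u,v,.02,'console')
for u,v in((336,304),(404,300)):P('side',u,v,.02,'console')
P('scene',294,420,.012,'col');P('side',481,436,.012,'col')
tri((272,344),(490,331),'coltop')
for u,v in((143,391),(157,435),(333,360)):P('scene',u,v,.02,'slide')
for u,v in((385,398),(417,556),(477,548)):P('side',u,v,.02,'slide')
tri((541,97),(276,188),'bottletop');tri((598,274),(422,238),'jar');tri((290,445),(530,418),'eyep')
E
```

```text
bar [0.4777 0.2708 0.1156] gap 0.0018
bar scene [0.477  0.2714 0.116 ]
toggleA [0.4916 0.1844 0.1095] gap 0.0029
toggleB [0.5621 0.3488 0.1122] gap 0.0026
canTop [ 0.5318 -0.2232  0.067 ] gap 0.0063
 scene [ 0.5277 -0.221   0.065 ]
 side [ 0.5339 -0.2247  0.065 ]
lock [ 0.5312 -0.3149  0.0563] gap 0.0059
 scene [ 0.5304 -0.3138  0.06  ]
 side [ 0.5322 -0.3202  0.06  ]
tray scene [ 0.4255 -0.0382  0.013 ]
tray scene [0.419  0.0491 0.013 ]
tray scene [0.5012 0.0566 0.013 ]
tray scene [ 0.5127 -0.0297  0.013 ]
tray side [0.4172 0.0342 0.013 ]
tray side [0.51   0.0461 0.013 ]
tray side [ 0.5092 -0.0426  0.013 ]
tray side [ 0.4231 -0.0497  0.013 ]
console scene [0.4617 0.1361 0.02  ]
console scene [0.5857 0.1308 0.02  ]
console scene [0.5954 0.3917 0.02  ]
console side [0.4574 0.1265 0.02  ]
console side [0.5785 0.1118 0.02  ]
col scene [ 0.6274 -0.2062  0.012 ]
col side [ 0.6233 -0.2115  0.012 ]
coltop [ 0.6226 -0.2061  0.1978] gap 0.0033
slide scene [ 0.4969 -0.3709  0.02  ]
slide scene [ 0.5681 -0.3722  0.02  ]
slide scene [ 0.5724 -0.1234  0.02  ]
slide side [ 0.5044 -0.1196  0.02  ]
slide side [ 0.498  -0.3727  0.02  ]
slide side [ 0.5677 -0.3771  0.02  ]
bottletop [0.3739 0.3344 0.1607] gap 0.0024
jar [0.6436 0.2708 0.0532] gap 0.0101
eyep [ 0.6803 -0.2287  0.0569] gap 0.0064
```

Request:
carry_out(increments=[[[0.021,0.034,0],[0,0,-0.11],1],[[0.021,0.034,0],[0,0,-0.11],1],[[0.021,0.034,0],[0,0,-0.11],1],[[0.021,0.034,0],[0,0,-0.11],1],[[0.021,0.034,0],[0,0,0],1],[[0.021,0.034,0],[0,0,0],1],[[0.021,0.034,0],[0,0,0],1],[[0.021,0.034,0],[0,0,0],1]])

```text
time_s: 0.82
eef_pos: [0.4316, -0.3205, 0.2146]
eef_rot: [[-0.023, -1.0, -0.0], [-1.0, 0.023, -0.0], [0.0, 0.0, -1.0]]
ft_force: [1.2, -1.3, 0.4]
finger_gap: 0.0407
```

Request:
carry_out(increments=[[[0.0,0.04,0],[0,0,0],1],[[0.0,0.04,0],[0,0,0],1],[[0.0,0.04,0],[0,0,0],1],[[0.0,0.04,0],[0,0,0],1],[[0.0,0.04,0],[0,0,0],1],[[0.0,0.04,0],[0,0,0],1],[[0.0,0.04,0],[0,0,0],1],[[0.0,0.04,0],[0,0,0],1]])

```text
time_s: 1.48
eef_pos: [0.4305, -0.0006, 0.2147]
eef_rot: [[-0.024, -1.0, 0.0], [-1.0, 0.024, -0.0], [0.0, -0.0, -1.0]]
ft_force: [0.0, -0.0, -0.6]
finger_gap: 0.0006
```

Request:
carry_out(increments=[[[0.0,0.04,0],[0,0,0],1],[[0.0,0.04,0],[0,0,0],1],[[0.0,0.04,0],[0,0,0],1],[[0.0,0.04,0],[0,0,0],1],[[0.0,0.04,0],[0,0,0],1],[[0.0,0.04,0],[0,0,0],1],[[0.0,0.03,0],[0,0,0],1],[[0,0,0],[0,0,0],1]])

```text
time_s: 2.15
eef_pos: [0.4295, 0.2745, 0.2148]
eef_rot: [[-0.015, -1.0, -0.0], [-1.0, 0.015, 0.004], [-0.004, 0.0, -1.0]]
ft_force: [-1.0, 0.3, -0.6]
finger_gap: 0.0004
```

```bash
python3 - <<'E'
from h import *
snap('wrist','w2.png')
print(arm.get_state()['eef_pos'])
for X in([.477,.271,.116],[.43,.27,.108]):print(proj('w2',X))
E
```

```text
[0.42996853 0.27084079 0.21434139]
[281.1 156.6]
[282.7 206. ]
```

View pics/w2.png

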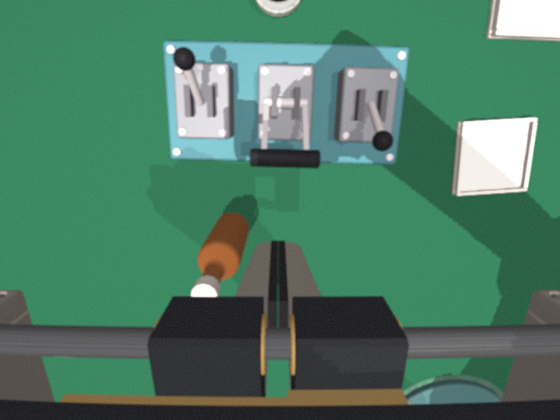

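The bar is at (286,158), within 5 px of the prediction, and the bottle is clear to the left. I'm going down behind the bar.

Request:
carry_out(increments=[[[0,-0.004,-0.03],[0,0,0],1],[[0,0,-0.03],[0,0,0],1],[[0,0,-0.03],[0,0,0],1],[[0,0,-0.016],[0,0,0],1],[[0,0,0],[0,0,0],1],[[0.01,0,0],[0,0,0],1],[[0.01,0,0],[0,0,0],1],[[0.01,0,0],[0,0,0],1]])

```text
time_s: 2.87
eef_pos: [0.4617, 0.2636, 0.1102]
eef_rot: [[-0.025, -1.0, -0.001], [-1.0, 0.025, -0.0], [0.0, 0.001, -1.0]]
ft_force: [-9.1, 0.1, 6.3]
finger_gap: 0.0004
```

Request:
carry_out(increments=[[[0.01,0,0],[0,0,0],1],[[0.01,0,0],[0,0,0],1],[[0.01,0,0.003],[0,0,0],1],[[0.01,0,0.003],[0,0,0],1],[[0.01,0,0.003],[0,0,0],1],[[0.01,0,0.003],[0,0,0],1]])

```text
time_s: 3.37
eef_pos: [0.5229, 0.2634, 0.1213]
eef_rot: [[-0.024, -1.0, 0.001], [-1.0, 0.024, 0.0], [-0.0, -0.001, -1.0]]
ft_force: [0.2, 0.1, 0.1]
finger_gap: 0.0002
```

Request:
carry_out(increments=[[[0.012,0,0],[0,0,0],1],[[0,0,0],[0,0,0],1],[[0,0,0.04],[0,0,0],1],[[-0.005,0,0.04],[0,0,0],1],[[-0.03,-0.02,0.02],[0,0,0],1],[[-0.02,-0.035,0],[0,0,0],1],[[-0.01,-0.04,0],[0,0,0],1],[[0,-0.04,0],[0,0,0],1]])

```text
time_s: 4.03
eef_pos: [0.4657, 0.1283, 0.2213]
eef_rot: [[-0.019, -1.0, 0.001], [-1.0, 0.019, -0.001], [0.001, -0.001, -1.0]]
ft_force: [1.2, -0.8, -0.3]
finger_gap: 0.0004
```

```bash
python3 - <<'E'
from h import *
snap('side','s3.png');snap('scene','c3.png')
a=cv2.imread('pics/s3.png')[110:250,180:360];b=cv2.imread('pics/c3.png')[100:240,280:460]
cv2.imwrite('pics/v3.png',cv2.resize(np.hstack([a,b]),(800,311),interpolation=cv2.INTER_CUBIC))
E
```

```text
(no output)
```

View pics/v3.png

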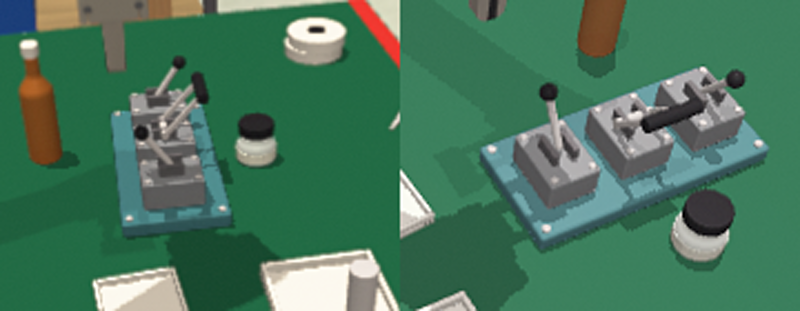

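The stirrup has dropped to the far side (off). Both toggles, the bottle and the jar are unchanged. Next, the can.

Request:
carry_out(increments=[[[0.007,-0.038,0],[0,0,0],0],[[0.007,-0.038,0],[0,0,0],0],[[0.007,-0.038,0],[0,0,0],0],[[0.007,-0.038,0],[0,0,0],0],[[0.007,-0.038,0],[0,0,0],0],[[0.007,-0.038,0],[0,0,0],0],[[0.007,-0.038,0],[0,0,0],0],[[0.007,-0.038,0],[0,0,0],0]])

```text
time_s: 4.8
eef_pos: [0.5246, -0.1766, 0.2208]
eef_rot: [[-0.023, -1.0, 0.0], [-1.0, 0.023, -0.0], [0.0, -0.0, -1.0]]
ft_force: [1.1, -0.7, -0.5]
finger_gap: 0.0514
```

Request:
carry_out(increments=[[[0.007,-0.035,0],[0,0,0],0],[[0,0,0],[0,0,0],0],[[0,0,0],[0,0,0],0],[[0,0,0],[0,0,0],0]])

```text
time_s: 5.13
eef_pos: [0.5313, -0.209, 0.2203]
eef_rot: [[-0.022, -1.0, -0.0], [-1.0, 0.022, 0.001], [-0.001, 0.0, -1.0]]
ft_force: [-0.3, 0.1, 0.6]
finger_gap: 0.0787
```

```bash
python3 - <<'E'
from h import *
snap('wrist','w4.png')
print(arm.get_state()['eef_pos'])
for X in([.531,-.223,.065],[.531,-.316,.06]):print(proj('w4',X))
a=cv2.imread('pics/w4.png');cv2.imwrite('pics/w4b.png',cv2.resize(a,(800,600),interpolation=cv2.INTER_CUBIC))
E
```

```text
[ 0.53135688 -0.20839747  0.22046119]
[290.4 194. ]
[374.4 191.2]
```

View pics/w4b.png

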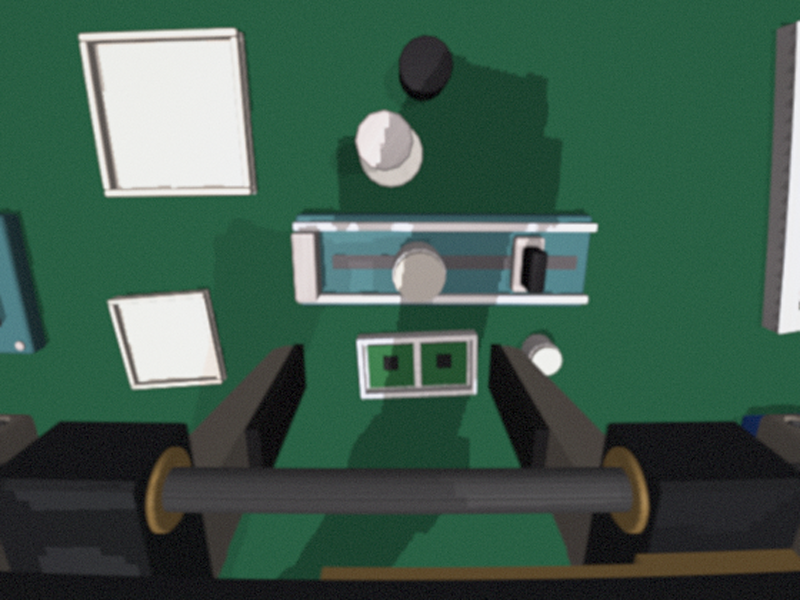

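The can lid is at (419,274) and the lock grip at (535,270) in the 800 px view, both within 3 px of prediction. The jaws, which open along y, straddle the can and stay clear of the column.

```bash
python3 - <<'E'
from h import *
p=lambda u,v,z:print(at('w4',(u*.7,v*.7),z))
p(419,274,.065);p(535,270,.06)
t=[at('w4',(u*.7,v*.7),.013) for u,v in((108,299),(208,291),(225,381),(132,388))];print(np.array(t),np.mean(t,0))
p(293,232,.046);p(317,232,.046);p(297,230,.028);p(597,230,.028)
print(arm.get_state()['eef_pos'])
E
```

```text
[ 0.5334 -0.2261  0.065 ]
[ 0.5335 -0.3159  0.06  ]
[[ 0.504   0.0544  0.013 ]
 [ 0.5095 -0.0393  0.013 ]
 [ 0.4201 -0.0426  0.013 ]
 [ 0.4139  0.0499  0.013 ]] [0.461875 0.0056   0.013   ]
[ 0.5649 -0.1285  0.046 ]
[ 0.5644 -0.1474  0.046 ]
[ 0.564  -0.1277  0.028 ]
[ 0.5588 -0.3756  0.028 ]
[ 0.53135688 -0.20839747  0.22046119]
```

Request:
carry_out(increments=[[[0.001,-0.0165,0],[0,0,0],0],[[0,0,-0.04],[0,0,0],0],[[0,0,-0.04],[0,0,0],0],[[0,0,-0.04],[0,0,0],0],[[0,0,-0.03],[0,0,0],0],[[0,0,-0.02],[0,0,0],0],[[0,0,-0.016],[0,0,0],0],[[0,0,0],[0,0,0],0]])

```text
time_s: 5.85
eef_pos: [0.5301, -0.2237, 0.0315]
eef_rot: [[-0.02, -1.0, -0.006], [-1.0, 0.02, 0.003], [-0.003, 0.006, -1.0]]
ft_force: [-0.9, -0.5, -0.3]
finger_gap: 0.092
```

Request:
carry_out(increments=[[[0,0,0],[0,0,0],0.6],[[0,0,0],[0,0,0],0.6],[[0,0,0],[0,0,0],0.6],[[0,0,0],[0,0,0],0.6],[[0,0,0],[0,0,0],0.6],[[0,0,0],[0,0,0],0.6],[[0,0,0],[0,0,0],0.6],[[0,0,0],[0,0,0],0.6]])

```text
time_s: 6.52
eef_pos: [0.5322, -0.227, 0.0348]
eef_rot: [[-0.023, -1.0, 0.0], [-1.0, 0.023, -0.0], [0.0, -0.0, -1.0]]
ft_force: [-0.2, -0.7, 0.7]
finger_gap: 0.0408
```

Request:
carry_out(increments=[[[0,0,0.01],[0,0,0],0.7],[[0,0,0.02],[0,0,0],0.7],[[0,0,0.03],[0,0,0],0.7],[[0,0,0.02],[0,0,0],0.7],[[-0.004,0.016,0],[0,0,0],0.7],[[-0.008,0.027,0],[0,0,0],0.7],[[-0.008,0.027,0],[0,0,0],0.7],[[-0.008,0.027,0],[0,0,0],0.7]])

```text
time_s: 7.18
eef_pos: [0.5037, -0.1291, 0.1154]
eef_rot: [[-0.024, -1.0, 0.001], [-1.0, 0.024, -0.0], [0.0, -0.001, -1.0]]
ft_force: [-0.0, 0.7, -0.8]
finger_gap: 0.0403
```

Request:
carry_out(increments=[[[-0.008,0.027,0],[0,0,0],0.7],[[-0.008,0.027,0],[0,0,0],0.7],[[-0.008,0.027,0],[0,0,0],0.7],[[-0.008,0.027,0],[0,0,0],0.7],[[-0.008,0.027,0],[0,0,0],0.7],[[0,0,0],[0,0,0],0.7],[[0,0,0],[0,0,0],0.7]])

```text
time_s: 7.77
eef_pos: [0.464, 0.0064, 0.1153]
eef_rot: [[-0.02, -1.0, 0.001], [-1.0, 0.02, -0.0], [0.0, -0.001, -1.0]]
ft_force: [0.2, -0.3, -0.1]
finger_gap: 0.0401
```

```bash
python3 - <<'E'
from h import *
print(arm.get_state()['eef_pos'],arm.get_state()['finger_gap'])
snap('side','s5.png');snap('scene','c5.png')
a=cv2.imread('pics/s5.png')[150:330,180:380];b=cv2.imread('pics/c5.png')[100:280,200:400]
cv2.imwrite('pics/v5.png',cv2.resize(np.hstack([a,b]),(800,360),interpolation=cv2.INTER_CUBIC))
E
```

```text
[0.46399154 0.00643265 0.11526837] 0.04009579962134107
```

View pics/v5.png

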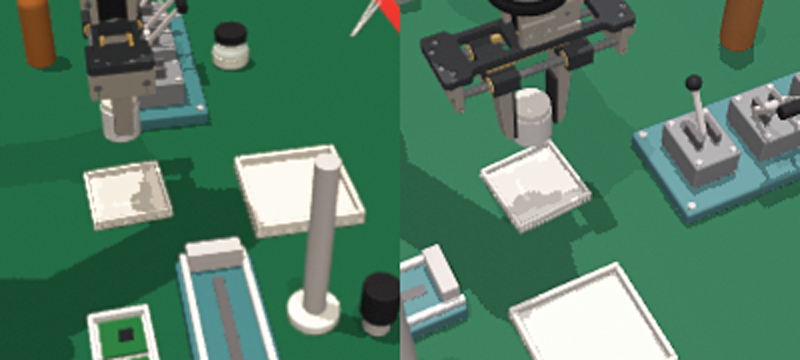

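The can hangs upright over the tray and the fingertips will stay above its walls. I'm lowering it.

Request:
carry_out(increments=[[[0,-0.001,-0.02],[0,0,0],0.7],[[0,0,-0.03],[0,0,0],0.7],[[0,0,-0.02],[0,0,0],0.7],[[0,0,-0.014],[0,0,0],0.7],[[0,0,-0.007],[0,0,0],0.7],[[0,0,0],[0,0,0],0.7],[[0,0,-0.002],[0,0,0],0.7],[[0,0,0],[0,0,0],0.7]])

```text
time_s: 8.53
eef_pos: [0.4648, 0.0037, 0.0221]
eef_rot: [[-0.024, -1.0, 0.001], [-1.0, 0.024, -0.0], [0.0, -0.001, -1.0]]
ft_force: [0.2, 0.7, -1.0]
finger_gap: 0.0401
```

Request:
carry_out(increments=[[[0,0,-0.001],[0,0,0],0.7],[[0,0,0],[0,0,0],0.7]])

```text
time_s: 8.7
eef_pos: [0.4647, 0.004, 0.0213]
eef_rot: [[-0.024, -1.0, 0.001], [-1.0, 0.024, -0.0], [0.0, -0.001, -1.0]]
ft_force: [0.9, 0.5, -1.1]
finger_gap: 0.0402
```

Request:
carry_out(increments=[[[0,0,-0.001],[0,0,0],0.7],[[0,0,0],[0,0,0],0.7]])

```text
time_s: 8.87
eef_pos: [0.4643, 0.0041, 0.0199]
eef_rot: [[-0.023, -1.0, 0.001], [-1.0, 0.023, -0.0], [0.0, -0.001, -1.0]]
ft_force: [-0.7, -0.4, -0.9]
finger_gap: 0.0402
```

Request:
carry_out(increments=[[[0,0,-0.001],[0,0,0],0.7],[[0,0,0],[0,0,0],0.7]])

```text
time_s: 9.03
eef_pos: [0.4643, 0.0041, 0.0188]
eef_rot: [[-0.023, -1.0, 0.0], [-1.0, 0.023, -0.0], [0.0, -0.0, -1.0]]
ft_force: [-0.5, 0.5, 0.7]
finger_gap: 0.0403
```

Request:
carry_out(increments=[[[0,0,-0.001],[0,0,0],0.7],[[0,0,0],[0,0,0],0.7]])

```text
time_s: 9.2
eef_pos: [0.4644, 0.0041, 0.0187]
eef_rot: [[-0.023, -1.0, 0.0], [-1.0, 0.023, -0.001], [0.001, -0.0, -1.0]]
ft_force: [-3.5, -0.1, 13.4]
finger_gap: 0.0404
```

Contact (13 N). I'm releasing with a partial opening and lifting.

Request:
carry_out(increments=[[[0,0,0.0005],[0,0,0],0.5],[[0,0,0],[0,0,0],0.4],[[0,0,0],[0,0,0],0.35],[[0,0,0],[0,0,0],0.3],[[0,0,0],[0,0,0],0.3],[[0,0,0.02],[0,0,0],0.3],[[0,0,0.04],[0,0,0],0.3],[[0,0,0.04],[0,0,0],0.3]])

```text
time_s: 9.87
eef_pos: [0.4625, 0.0043, 0.118]
eef_rot: [[-0.023, -1.0, -0.005], [-1.0, 0.023, 0.0], [-0.0, 0.005, -1.0]]
ft_force: [1.0, 0.6, 0.9]
finger_gap: 0.064
```

Request:
carry_out(increments=[[[0,0,0.04],[0,0,0],0.5],[[0,0,0.04],[0,0,0],0.8],[[0,-0.04,0],[0,0,0],1],[[0,-0.04,0],[0,0,0],1],[[0,-0.04,0],[0,0,0],1],[[0,-0.04,0],[0,0,0],1],[[0,-0.04,0],[0,0,0],1],[[0,-0.04,0],[0,0,0],1]])

```text
time_s: 10.53
eef_pos: [0.4636, -0.2378, 0.1981]
eef_rot: [[-0.023, -1.0, -0.0], [-1.0, 0.023, -0.0], [0.0, 0.0, -1.0]]
ft_force: [1.3, 0.6, -0.4]
finger_gap: 0.0129
```

```bash
python3 - <<'E'
from h import *
print(arm.get_state()['eef_pos'],arm.get_state()['finger_gap'])
snap('side','s6.png');snap('scene','c6.png')
a=cv2.imread('pics/s6.png')[110:400,180:380];b=cv2.imread('pics/c6.png')[100:320,100:400]
cv2.imwrite('pics/v6.png',np.hstack([cv2.resize(a,(303,440)),cv2.resize(b,(497,364),interpolation=cv2.INTER_CUBIC).copy() if 0 else cv2.copyMakeBorder(cv2.resize(b,(497,364),interpolation=cv2.INTER_CUBIC),0,76,0,0,cv2.BORDER_CONSTANT)]))
E
```

```text
[ 0.46358486 -0.23779016  0.19810228] 0.012873556426645612
```

View pics/v6.png

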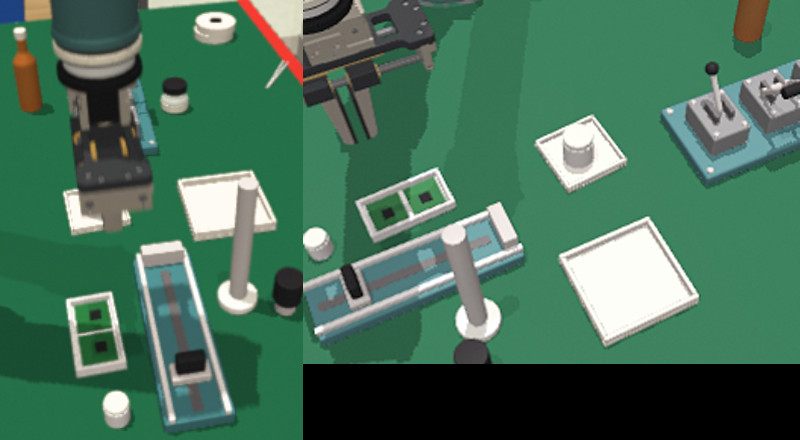

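The can stands upright in the small tray. Next I'll push the lock from behind with closed fingers.

Request:
carry_out(increments=[[[0.017,-0.034,0],[0,0,0],1],[[0.017,-0.034,0],[0,0,0],1],[[0.017,-0.034,0],[0,0,0],1],[[0.017,-0.033,0],[0,0,0],1],[[0,0,0],[0,0,0],1],[[0,0,-0.04],[0,0,0],1],[[0,0,-0.04],[0,0,0],1],[[0,0,-0.04],[0,0,0],1]])

```text
time_s: 11.3
eef_pos: [0.5325, -0.3699, 0.077]
eef_rot: [[-0.023, -1.0, 0.001], [-1.0, 0.023, -0.0], [0.0, -0.001, -1.0]]
ft_force: [0.3, 0.4, -1.2]
finger_gap: 0.0003
```

Request:
carry_out(increments=[[[0,0,-0.025],[0,0,0],1],[[0,0,-0.01],[0,0,0],1],[[0,0,0],[0,0,0],1],[[0,0.01,0],[0,0,0],1],[[0,0.01,0],[0,0,0],1],[[0,0.01,0],[0,0,0],1],[[0,0.01,0],[0,0,0],1],[[0,0.01,0],[0,0,0],1]])

```text
time_s: 11.97
eef_pos: [0.5337, -0.3207, 0.0451]
eef_rot: [[-0.023, -1.0, 0.004], [-1.0, 0.023, -0.003], [0.002, -0.004, -1.0]]
ft_force: [1.0, -1.8, 1.0]
finger_gap: 0.0002
```

Request:
carry_out(increments=[[[0,0.015,0],[0,0,0],1],[[0,0.015,0],[0,0,0],1],[[0,0.015,0],[0,0,0],1],[[0,0.015,0],[0,0,0],1],[[0,0.015,0],[0,0,0],1],[[0,0.015,0],[0,0,0],1]])

```text
time_s: 12.47
eef_pos: [0.5321, -0.2292, 0.043]
eef_rot: [[-0.023, -1.0, -0.0], [-1.0, 0.023, 0.0], [-0.0, 0.0, -1.0]]
ft_force: [1.8, -3.5, 0.5]
finger_gap: 0.0008
```

Request:
carry_out(increments=[[[0,0.01,0],[0,0,0],1],[[0,0.01,0],[0,0,0],1],[[0,0.008,0],[0,0,0],1],[[0,0.004,0],[0,0,0],1],[[0,0.004,0],[0,0,0],1]])

```text
time_s: 12.88
eef_pos: [0.5319, -0.1945, 0.0429]
eef_rot: [[-0.023, -1.0, -0.001], [-1.0, 0.023, -0.0], [0.0, 0.001, -1.0]]
ft_force: [1.4, -1.1, 0.6]
finger_gap: 0.0004
```

Request:
carry_out(increments=[[[0,0.002,0],[0,0,0],1],[[0,0.002,0],[0,0,0],1]])

```text
time_s: 13.05
eef_pos: [0.5319, -0.1912, 0.0429]
eef_rot: [[-0.024, -1.0, -0.0], [-1.0, 0.024, -0.0], [0.0, 0.0, -1.0]]
ft_force: [1.4, -2.6, 0.1]
finger_gap: 0.0008
```

Request:
carry_out(increments=[[[0,0.002,0],[0,0,0],1],[[0,0.002,0],[0,0,0],1]])

```text
time_s: 13.22
eef_pos: [0.5319, -0.1872, 0.043]
eef_rot: [[-0.024, -1.0, -0.0], [-1.0, 0.024, -0.0], [0.0, 0.0, -1.0]]
ft_force: [1.8, -2.0, -0.2]
finger_gap: 0.0007
```

Request:
carry_out(increments=[[[0,0.002,0],[0,0,0],1],[[0,0.001,0],[0,0,0],1]])

```text
time_s: 13.38
eef_pos: [0.5319, -0.1837, 0.043]
eef_rot: [[-0.023, -1.0, -0.0], [-1.0, 0.023, 0.0], [-0.0, 0.0, -1.0]]
ft_force: [1.0, -1.5, -0.4]
finger_gap: -0.0001
```

Request:
carry_out(increments=[[[0,0.001,0],[0,0,0],1],[[0,0.001,0],[0,0,0],1]])

```text
time_s: 13.55
eef_pos: [0.532, -0.1819, 0.043]
eef_rot: [[-0.023, -1.0, -0.0], [-1.0, 0.023, -0.0], [0.0, 0.0, -1.0]]
ft_force: [0.1, -1.6, -0.4]
finger_gap: 0.0001
```

Request:
carry_out(increments=[[[0,0.001,0],[0,0,0],1],[[0,0.001,0],[0,0,0],1]])

```text
time_s: 13.72
eef_pos: [0.532, -0.1799, 0.043]
eef_rot: [[-0.023, -1.0, -0.0], [-1.0, 0.023, -0.0], [0.0, 0.0, -1.0]]
ft_force: [1.5, -1.9, -0.2]
finger_gap: 0.0002
```

Request:
carry_out(increments=[[[0,0.001,0],[0,0,0],1],[[0,0.001,0],[0,0,0],1]])

```text
time_s: 13.88
eef_pos: [0.532, -0.1778, 0.043]
eef_rot: [[-0.023, -1.0, -0.0], [-1.0, 0.023, -0.0], [0.0, 0.0, -1.0]]
ft_force: [2.0, -1.4, -0.1]
finger_gap: 0.0002
```

Request:
carry_out(increments=[[[0,0.001,0],[0,0,0],1],[[0,0,0],[0,0,0],1]])

```text
time_s: 14.05
eef_pos: [0.532, -0.1767, 0.0431]
eef_rot: [[-0.023, -1.0, -0.0], [-1.0, 0.023, 0.0], [-0.0, 0.0, -1.0]]
ft_force: [0.1, -1.0, -0.3]
finger_gap: 0.0006
```

Request:
carry_out(increments=[[[0,0.001,0],[0,0,0],1],[[0,0.001,0],[0,0,0],1]])

```text
time_s: 14.22
eef_pos: [0.532, -0.1764, 0.0431]
eef_rot: [[-0.024, -1.0, 0.0], [-1.0, 0.024, -0.002], [0.002, -0.0, -1.0]]
ft_force: [0.8, -7.7, -2.1]
finger_gap: 0.0004
```

Request:
carry_out(increments=[[[0,0.001,0],[0,0,0],1],[[0,0.001,0],[0,0,0],1]])

```text
time_s: 14.38
eef_pos: [0.5321, -0.1763, 0.0432]
eef_rot: [[-0.025, -1.0, 0.001], [-1.0, 0.025, -0.004], [0.004, -0.001, -1.0]]
ft_force: [0.8, -11.2, -3.2]
finger_gap: 0.0003
```

```bash
python3 - <<'E'
from h import *
s=arm.get_state();print(s['eef_pos'],s['ft_force'])
snap('scene','c7.png');snap('side','s7.png')
a=cv2.imread('pics/c7.png')[200:320,90:250];b=cv2.imread('pics/s7.png')[250:370,240:400]
cv2.imwrite('pics/v7.png',cv2.resize(np.hstack([a,b]),(800,300),interpolation=cv2.INTER_CUBIC))
E
```

```text
[ 0.53205608 -0.17630568  0.04321571] [  0.84173571 -11.24604224  -3.15360524]
```

View pics/v7.png

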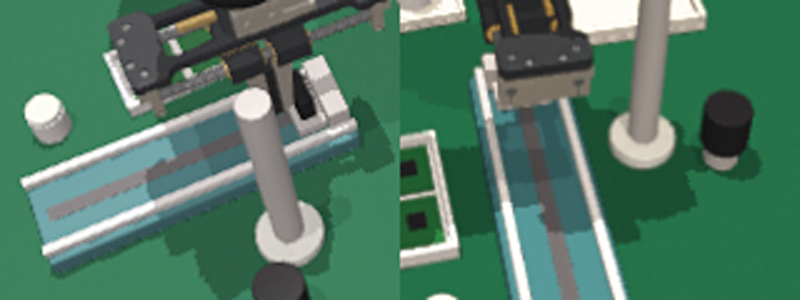

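The force jumped to 11 N with the tool stalled, and the picture shows the carriage against the stop. I'm backing off and rising.

Request:
carry_out(increments=[[[0,0.001,0],[0,0,0],1],[[0,0,0],[0,0,0],1],[[0,-0.01,0],[0,0,0],1],[[0,-0.02,0],[0,0,0],1],[[0,-0.01,0.03],[0,0,0],1],[[0,0,0.04],[0,0,0],1],[[0,0,0.04],[0,0,0],1],[[0,0,0.04],[0,0,0],1]])

```text
time_s: 15.15
eef_pos: [0.5312, -0.211, 0.1943]
eef_rot: [[-0.023, -1.0, -0.002], [-1.0, 0.023, 0.002], [-0.002, 0.002, -1.0]]
ft_force: [0.8, -1.2, -0.9]
finger_gap: 0.0003
```

Request:
carry_out(increments=[[[0,-0.04,0],[0,0,0],1],[[-0.02,-0.035,0],[0,0,0],1],[[-0.02,-0.035,0],[0,0,0],1],[[-0.02,-0.035,0],[0,0,0],1],[[-0.02,-0.035,0],[0,0,0],1],[[-0.02,-0.035,0],[0,0,0],1],[[0,0,0],[0,0,0],1],[[0,0,0],[0,0,0],1]])

```text
time_s: 15.82
eef_pos: [0.4299, -0.4285, 0.1927]
eef_rot: [[-0.028, -1.0, -0.001], [-1.0, 0.028, 0.001], [-0.001, 0.001, -1.0]]
ft_force: [0.3, 1.2, -0.6]
finger_gap: 0.0002
```

```bash
python3 - <<'E'
from h import *
s=arm.get_state();print(s['eef_pos'],s['ft_force'])
snap('scene','c8.png');snap('side','s8.png')
a=cv2.imread('pics/c8.png')[80:360,90:460];b=cv2.imread('pics/s8.png')[110:390,180:400]
cv2.imwrite('pics/v8.png',cv2.resize(np.hstack([a,b]),(800,380),interpolation=cv2.INTER_CUBIC))
E
```

```text
[ 0.4298717  -0.42853711  0.19265027] [ 0.25960926  1.15389142 -0.63767616]
```

View pics/v8.png

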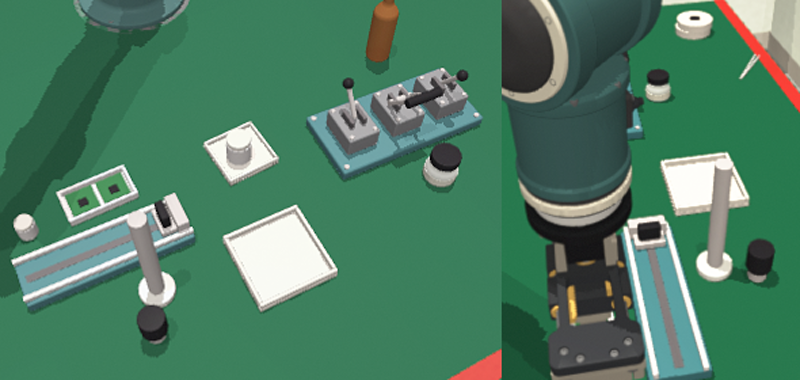

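The lock is against its stop, the can is upright in the tray, the isolator is off, and the bystanders are where they were. I'm handing in.

```bash
python3 -c "
from station import arm; print(arm.job_done())"
```

```text
the job is handed in; nothing more can be done
None
```

I finished the job in the order asked, in about 16 s of robot time, and handed it in.

1. **Isolator:** I threw it over to off, away from the robot. The pictures show the handle dropped to the far side and both small toggles unchanged.
2. **Reel can:** I lifted it off the slideway and stood it in the small white tray. It touched down at about 13 N, and the last picture shows it upright.
3. **Transport lock:** I slid it until it stalled against the end stop, where the force rose from about 2 N to 11 N. The last picture shows the carriage against the stop after I backed away.

In the last pictures the jar, eyepiece and board carrier stand where they were, and so does the visible part of the bottle. The robot was touching nothing at hand-in.

- **Starting position of the lock:** it measured about 27 mm further along the slideway than the stated zero-travel position. So I judged "fully home" by the stop contact, not by distance travelled.
- **Camera agreement:** the cameras disagreed by up to about 13 mm on the tray centre and less on the rest. I averaged the tray estimates.

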